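# Sort returned terracotta into the sample trays

## Task

Sort the five loose terracotta pieces on the packing bench into the three shallow plywood trays: each tray already holds a fixed sample of its kind (round pot, square planter or bud vase), and every loose piece, large or small, goes into the tray whose sample has its shape. Stand each one upright, flat on the floor of its tray and not in or on another piece; set it down gently rather than dropping it, never knock a piece over, and leave them all standing still.

Things in the scene. Friction and masses are not known exactly. Their poses are not given: they have to be found in the camera images.
- pot_large_mid (a point): Large round terracotta pot, straight-sided, open at the top: 62 mm across, 62 mm high, wall 5 mm, about 160 g. The point is at its centre, half-way up; z is up. Stands upright on the bench at the start.
- pot_small_mid (a point): Small round terracotta pot, straight-sided, open at the top: 42 mm across, 44 mm high, wall 5 mm, about 60 g. The point is at its centre, half-way up; z is up. Stands upright on the bench at the start.
- planter_large_mid (a point): Large square terracotta planter, upright sides, open at the top: 58 x 58 mm, 62 mm high, wall 5 mm, about 180 g. The point is at its centre, half-way up; z is up. Stands upright on the bench at the start. x and y are square to its faces.
- planter_small_mid (a point): Small square terracotta planter, upright sides, open at the top: 40 x 40 mm, 44 mm high, wall 5 mm, about 70 g. The point is at its centre, half-way up; z is up. Stands upright on the bench at the start. x and y are square to its faces.
- vase_mid (a point): Terracotta bud vase, solid, 70 mm high: a round body 48 mm across with upright sides up to 46 mm, then a shoulder and a narrow neck about 20 mm across from 56 mm up; about 140 g. The point is at its centre, half-way up; z is up. Stands upright on the bench at the start.
- tray_pot: Tray for round pots. Fixed plywood tray, outside 208 x 128 mm, walls 4 mm thick and only 14 mm high, its floor 4 mm above the table. Origin: centre of the tray's underside, at table height; x runs along the long side, z up. A sample round open pot (50 mm across, 52 mm high) is fixed for good on its floor, centred at x = -70 mm, y = 0; the rest of the floor, from about x = -45 to +100 mm and y = -60 to +60 mm, is free at the start.
- tray_planter: Tray for square planters. Fixed plywood tray, outside 208 x 128 mm, walls 4 mm thick and only 14 mm high, its floor 4 mm above the table. Origin: centre of the tray's underside, at table height; x runs along the long side, z up. A sample square open planter (48 x 48 mm, 52 mm high) is fixed for good on its floor, centred at x = -70 mm, y = 0; the rest of the floor, from about x = -45 to +100 mm and y = -60 to +60 mm, is free at the start.
- tray_vase: Tray for bud vases. Fixed plywood tray, outside 208 x 128 mm, walls 4 mm thick and only 14 mm high, its floor 4 mm above the table. Origin: centre of the tray's underside, at table height; x runs along the long side, z up. A sample bud vase (48 mm across, 70 mm high, like the loose one) is fixed for good on its floor, centred at x = -70 mm, y = 0; the rest of the floor, from about x = -45 to +100 mm and y = -60 to +60 mm, is free at the start.

How it is judged:
By the outcome, as a careful person would: the job done as asked, in the order asked, and still so for the second after the job is handed in, with the robot touching nothing.
It also fails if it takes over 120 s, if anything falls off the work surface, if the arm or the gripper's body presses on something with over 40 N, if the wrist force passes 120 N, or if a joint passes its speed limit or range.

## Robot

A 6-joint arm with a two-finger parallel gripper is mounted at the origin on the work surface. World frame = base frame: x ahead of the robot, y to its left, z up, the work surface at z = 0. Lengths are in m, angles in degrees, forces in N, time in s.
With the tool pointing down it reaches from about 0.4 to 0.825 m from the base axis. Payload 7 kg.
Tool frame: the origin (TCP) lies at the very end of the fingers, on their centre line; the grasp point (between the pads) lies 19 mm behind it; z points along the fingers, y is the line along which they close (so a half turn about z gives the same grasp; the last joint's range is limited). The gripper opens to 88 mm and grips with 3 to 60 N. Pads are 19 mm wide; open, the fingers measure 130 mm over their backs; the gripper's body (78 mm by 193 mm) begins 47 mm behind the grasp point.
Start: joints at [83.371, 20.546, 0.682, 0, -70.136, -16.507], TCP at [0.265, 0.621, 0.227] pointing down, gripper open.
Joint ranges: [-176.03, 176.03], [-82.01, 121.73], [-58.28, 71.71], [-173.87, 95.51], [-174.79, -0.11], [-173.66, 173.66]. Speed limits (degrees/s): [136.94, 136.94, 172.46, 180, 180, 180].

## Interface

Orientations are given as [roll, pitch, yaw] about the fixed x, y, z axes, in that order (R = Rz(yaw) Ry(pitch) Rx(roll)).
In Python, from bench import * gives the robot as it stands.
- The arm moves only by the tool play_rows, never from a script. Its argument "increments" is one flat list of numbers, 7 for each row, row after row: the shift along the world's x, y, z in cm, then the turn, a rotation vector about the world's x, y, z in degrees, then the closure, from 0 (fully open) to 1 (shut). In form: [tx, ty, tz, wx, wy, wz, claw, tx, ty, tz, wx, wy, wz, claw, ...]. A call has 1 to 12 rows; each row is the pose to reach, as a shift and turn from the pose commanded when the call began; what a row does not reach only later rows make up. A row lasts 1/8 s, in which the tool goes at most 62.5 mm and 10.7 degrees, less where a joint would pass 70% of its speed; a pose out of reach is approached as far as the arm can. A call with a gripper value outside its range is refused whole. The fingers move at their own pace and stop on an object; "force" is the grip in N (left out, the last holds). Time passes only in rows, so rows that repeat a pose let the fingers close. It gives the time, the measured TCP pose, the force, the opening and the grip force at its end, in the units of the state.
- state(): the state, without advancing time (a new reading comes with each control period).
- get_image(name): name is "scene" or "top" or "wrist"; returns a dict with "color" (400x640x3 uint8, red, green, blue), "fx", "fy", "cx", "cy" (pixels), "R" (3x3) and "t" (3): a world point X has camera coordinates R X + t. Camera axes: x right, y down, z forward; pixel columns grow to the right and rows downward; lengths in m; the calibration is good to about 2 mm. A picture is of the moment at which its call begins. There is no depth.
- finish_job(): hands the job in; it is judged then, once.
The state is a dict: "time": time; "joint_positions": joint angles; "qd": joint speeds; "joint_torque": joint torques, N m; "tcp_pos": TCP position; "orientation": TCP orientation; "wrist_force": force on the tool from outside, world axes, zero at the start; "torque": the same for the moment, N m; "finger_gap": opening from 0.0 (shut) to 1.0 (fully open); "gripper_force": force on a finger pad.
Only numpy, scipy, OpenCV 4.12 (cv2) and the standard library are available. Lean on these libraries where they do the work, as an engineer would, in place of code of your own. Each camera call takes 0.05 s, during which the arm holds its last target. There are 200 camera calls.

## Working session

There is one attempt and no reset: what is moved stays moved. The work goes in short steps, Python scripts to look and compute and a tool call to move; the robot and the scene stay as the last step left them, time stands still between calls to the robot, and variables do not carry over. Pictures are saved under pics/ and viewed, at most 14 in all, crops included, and the job is handed in when it is done.

Besides the shell and the picture viewer there is one more tool, called after "Emit:" as name(argument=value, ...) on one line, values as JSON. play_rows: Moves the arm, as the interface text tells. Its arguments: {"type":"object","properties":{"increments":{"type":"array","items":{"type":"number"}},"force":{"type":"number"}},"required":["increments"]}

```bash
mkdir -p pics; python3 - <<'E'
from bench import *
import cv2,numpy as np
for n in ("top","scene"):
    im=get_image(n); cv2.imwrite(f"pics/{n}0.png",im["color"][:,:,::-1])
    print(n,im["fx"],im["fy"],im["cx"],im["cy"],np.round(im["R"],4).tolist(),np.round(im["t"],4).tolist())
s=state();print(s)
E
```

```text
top 461.74449462199146 461.74449462199146 321.9150517501416 190.9100771246589 [[0.0147, -0.9998, -0.0138], [-0.9882, -0.0124, -0.1528], [0.1526, 0.0158, -0.9882]] [0.0163, 0.518, 0.9518]
scene 494.68463537503555 494.68463537503555 316.76672494858366 196.99193761082813 [[0.6617, 0.7495, 0.0217], [0.4954, -0.4154, -0.7629], [-0.5628, 0.5155, -0.6462]] [-0.3408, -0.203, 1.5113]
{'time': 0.1, 'joint_positions': array([ 8.33699370e+01,  2.05878734e+01,  6.39599762e-01, -1.73613021e-02,
       -7.01371989e+01, -1.65056190e+01]), 'qd': array([-0.07818617, -0.08188329,  0.09107893,  0.0419462 ,  0.01217674,
        0.02890404]), 'joint_torque': array([-2.46845695e-03, -5.84163237e+01,  2.93749398e+01,  7.01562837e+00,
        1.01862982e-02, -4.32853369e-05]), 'tcp_pos': array([0.26508291, 0.62029171, 0.22571583]), 'orientation': array([ 1.79913412e+02, -8.63665720e-03, -2.31415865e+01]), 'wrist_force': array([-0.23962489,  0.12690604, -0.07585354]), 'torque': array([-0.00871145, -0.01638219,  0.03415001]), 'gripper_force': 0.0, 'finger_gap': 1.003569066206857}
```

View pics/top0.png

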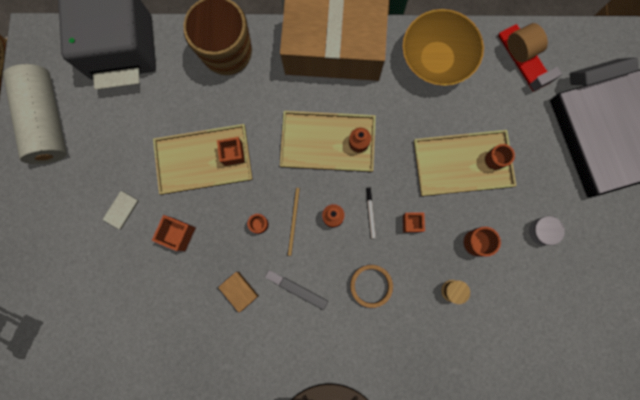

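View pics/scene0.png

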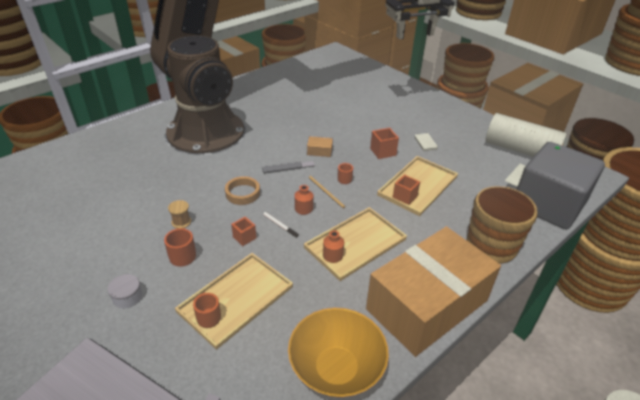

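The top view shows, left to right: large planter (172,233), small pot (257,224), vase (333,215), small planter (414,222) and large pot (482,242). The trays are planter (202,158), vase (328,140) and pot (465,162), with the sample towards the right in each. The scene view agrees, and nothing is touching.

```bash
cat > h.py <<'E'
from bench import *
import cv2,numpy as np
def ray(im,uv,z):
    uv=np.atleast_2d(np.float64(uv)); d=np.c_[(uv[:,0]-im["cx"])/im["fx"],(uv[:,1]-im["cy"])/im["fy"],np.ones(len(uv))]@np.array(im["R"])
    c=-np.array(im["R"]).T@im["t"]; return c+d*((z-c[2])/d[:,2])[:,None]
def proj(im,X):
    p=np.atleast_2d(X)@np.array(im["R"]).T+im["t"]; return np.c_[p[:,0]/p[:,2]*im["fx"]+im["cx"],p[:,1]/p[:,2]*im["fy"]+im["cy"]]
def clay(im):
    hsv=cv2.cvtColor(im["color"],cv2.COLOR_RGB2HSV)
    m=((hsv[...,0]<9)|(hsv[...,0]>174))&(hsv[...,1]>130)&(hsv[...,2]>35)
    return cv2.morphologyEx(m.astype(np.uint8)*255,cv2.MORPH_CLOSE,np.ones((3,3)))
def blobs(m,amin=150):
    return [c for c in cv2.findContours(m,cv2.RETR_EXTERNAL,cv2.CHAIN_APPROX_NONE)[0] if cv2.contourArea(c)>amin]
def cen(c):
    M=cv2.moments(c); return M["m10"]/M["m00"],M["m01"]/M["m00"]
E
python3 - <<'E'
from h import *
im=get_image("top"); m=clay(im)
for c in blobs(m):
    u=cen(c); print("clay",np.round(u,1),cv2.contourArea(c),"z22",ray(im,u,.022)[0].round(4),"z31",ray(im,u,.031)[0].round(4), cv2.boundingRect(c))
hsv=cv2.cvtColor(im["color"],cv2.COLOR_RGB2HSV)
t=((hsv[...,0]>15)&(hsv[...,0]<32)&(hsv[...,1]>60)&(hsv[...,2]>120)).astype(np.uint8)*255
t=cv2.morphologyEx(t|m,cv2.MORPH_OPEN,np.ones((5,5)))
for c in blobs(t,2500):
    P=ray(im,c[:,0],.011)[:,:2]; r=cv2.minAreaRect(np.float32(P)); print("tray",np.round(cen(c),0),np.round(r[0],4),np.round(r[1],4),round(r[2],1))
vis=im["color"][:,:,::-1].copy(); 
v=cv2.resize(vis[195:265,145:255],None,fx=7,fy=7,interpolation=2)
w=cv2.resize(vis[195:265,395:505],None,fx=7,fy=7,interpolation=2)
cv2.imwrite("pics/crop.png",cv2.resize(np.vstack([v,w]),(440,560)))
E
```

```text
clay [485.3 241.3] 388.0 z22 [ 0.4157 -0.3277  0.022 ] z31 [ 0.4153 -0.3247  0.031 ] (464, 227, 37, 29)
clay [170.  233.6] 331.5 z22 [0.4228 0.3513 0.022 ] z31 [0.4223 0.3482 0.031 ] (153, 216, 42, 35)
clay [523.9  58.6] 658.0 z22 [ 0.8307 -0.4313  0.022 ] z31 [ 0.8265 -0.4273  0.031 ] (499, 24, 48, 61)
tray [458. 165.] [ 0.5901 -0.2872] [0.1275 0.1983] 6.5
tray [197. 162.] [0.5902 0.2905] [0.1212 0.2021] 10.1
tray [322. 142.] [0.6344 0.0129] [0.2093 0.1209] 87.5
```

View pics/crop.png

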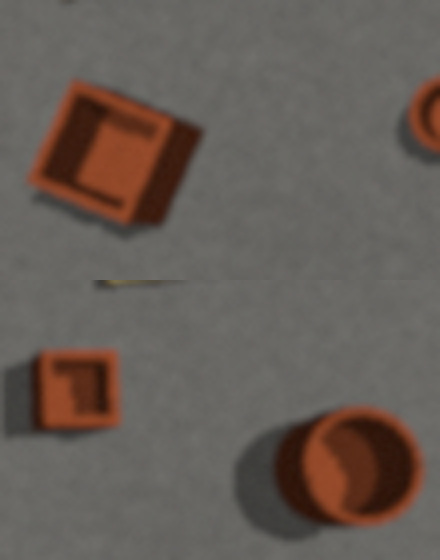

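The crop shows each rim brightly lit and the outer walls dark. The hull of the bright pixels, cast to rim height, therefore gives pose and size directly.

```bash
python3 - <<'E'
from h import *
im=get_image("top"); big=4
hsv=cv2.cvtColor(im["color"],cv2.COLOR_RGB2HSV)
S=cv2.resize(im["color"],None,fx=big,fy=big,interpolation=cv2.INTER_CUBIC); H=cv2.cvtColor(S,cv2.COLOR_RGB2HSV)
red=((H[...,0]<14)|(H[...,0]>172))&(H[...,1]>110)&(H[...,2]>18)
for n,(u,v),h in [("PL",(172,233),.062),("potS",(257,224),.044),("vase",(333,215),.046),("plS",(414,222),.044),("potL",(482,242),.062),
  ("sPl",(231,151),.056),("sV",(360,139),.05),("sPot",(501,156),.056)]:
    x0,y0=(u-30)*big,(v-28)*big
    for nm,mm in (("rim",red&(H[...,2]>95)),("all",red)):
        m=mm[y0:y0+56*big,x0:x0+60*big].astype(np.uint8)*255
        bs=blobs(m,60)
        if not bs: continue
        hull=cv2.convexHull(np.vstack([b for b in bs]))[:,0]+[x0,y0]
        uv=(hull+.5)/big-.5
        z=h if nm=="rim" else h/2
        P=np.float32(ray(im,uv,z)[:,:2]*1000)
        r=cv2.minAreaRect(P); c=cv2.minEnclosingCircle(P); 
        print(n,nm,"rect",np.round(r[0],1),np.round(r[1],1),round(r[2],1),"circ",np.round(c[0],1),"d%.1f"%(2*c[1]),"cen",np.round(cen(P),1),"Vmed",np.median(H[y0:y0+56*big,x0:x0+60*big,2][m>0]))
t=((hsv[...,0]>13)&(hsv[...,0]<33)&(hsv[...,1]>60)&(hsv[...,2]>110)).astype(np.uint8)*255
t[:100]=0;t[205:]=0
for c in blobs(cv2.morphologyEx(t,cv2.MORPH_OPEN,np.ones((3,3))),2000):
    r=cv2.minAreaRect(np.float32(ray(im,cv2.convexHull(c)[:,0],.01)[:,:2])); b=cv2.boxPoints(r)
    print("tray",np.round(r[0],4),np.round(r[1],4),round(r[2],1))
E
```

```text
PL rim rect [423.2 338.4] [59.2 60.5] 68.7 circ [423.  337.9] d79.8 cen [423.2 338.3] Vmed 134.0
PL all rect [422.2 341.9] [76.7 62.5] 68.6 circ [422.1 341.4] d94.0 cen [422.7 342. ] Vmed 107.0
potS rim rect [446.4 160.6] [41.  41.6] 65.1 circ [446.8 160.5] d43.2 cen [446.5 160.6] Vmed 126.0
potS all rect [447.4 163.2] [44.3 42.9] 46.5 circ [446.9 163.2] d45.5 cen [447.7 163.1] Vmed 120.0
vase rim rect [466.1  -0.8] [46.2 45.9] 78.4 circ [465.5  -1. ] d47.3 cen [465.9  -1. ] Vmed 123.0
vase all rect [467.2  -0.8] [47.9 49.2] 45.7 circ [467.   -0.9] d49.9 cen [467.2  -0.7] Vmed 120.0
plS rim rect [ 453.7 -173.2] [40.8 40.7] 1.0 circ [ 454.1 -173.1] d54.1 cen [ 453.8 -173.3] Vmed 135.0
plS all rect [ 455.1 -175. ] [42.7 46.1] 0.8 circ [ 455.9 -174.3] d59.6 cen [ 455.  -175.2] Vmed 113.0
potL rim rect [ 414.6 -314.2] [60.4 60.3] 20.9 circ [ 414.2 -314. ] d61.8 cen [ 414.4 -314.3] Vmed 128.0
potL all rect [ 413.6 -317.7] [62.4 77.2] 20.2 circ [ 415.9 -317.2] d77.9 cen [ 414.9 -317.9] Vmed 88.0
sPl rim rect [604.2 224.5] [49.  51.6] 10.9 circ [603.9 225.1] d66.2 cen [604.1 224.6] Vmed 132.0
sPl all rect [606.1 228.4] [61.1 55.8] 10.9 circ [607.5 227.9] d76.5 cen [606.6 228.2] Vmed 104.0
sV rim rect [634.  -57.6] [45.2 46. ] 64.5 circ [633.9 -57. ] d48.4 cen [633.9 -57.4] Vmed 123.0
sV all rect [636.8 -57.3] [46.5 56.2] 63.4 circ [636.2 -58.1] d57.3 cen [637.  -57.7] Vmed 115.0
sPot rim rect [ 597.9 -360.6] [48.3 48.7] 13.6 circ [ 598.7 -360.9] d51.2 cen [ 598.2 -360.5] Vmed 124.0
sPot all rect [ 601.8 -363.5] [50.1 67.2] 18.1 circ [ 600.3 -363.8] d68.2 cen [ 600.8 -364.5] Vmed 74.0
tray [ 0.5913 -0.2906] [0.1297 0.2057] 6.5
tray [0.5934 0.2947] [0.1298 0.2109] 10.1
tray [0.6381 0.0129] [0.21   0.1289] 87.6
```

All sizes match the given ones (60×59, 41, 46, 41 and 61 mm), and the trays measure about 208×129 mm with their samples 71 mm from centre. I'll grip with the fingers closing roughly along world x (yaw near -90). The first move goes above the large planter at (423,338), with faces at -21.3°.

Emit:
play_rows(increments=[8,-14,-5,0,0,-30,0,15.8,-28.3,-10,0,0,-88.2,0,15.8,-28.3,-10,0,0,-88.2,0,15.8,-28.3,-10,0,0,-88.2,0,15.8,-28.3,-10,0,0,-88.2,0,15.8,-28.3,-10,0,0,-88.2,0,15.8,-28.3,-10,0,0,-88.2,0,15.8,-28.3,-10,0,0,-88.2,0,15.8,-28.3,-10,0,0,-88.2,0,15.8,-28.3,-10,0,0,-88.2,0,15.8,-28.3,-10,0,0,-88.2,0,15.8,-28.3,-10,0,0,-88.2,0], force=20)

```text
time: 1.7
tcp_pos: [0.4232, 0.3377, 0.1265]
orientation: [180.0, -0.0, -111.3]
wrist_force: [-0.2, -0.7, 1.2]
finger_gap: 1.004
gripper_force: 0.0
```

```bash
python3 - <<'E'
from h import *
im=get_image("wrist"); cv2.imwrite("pics/w1.png",im["color"][:,:,::-1])
s=state();print(s["tcp_pos"],s["orientation"],s["joint_positions"].round(1))
E
```

```text
[0.4231867  0.33771922 0.12656195] [-1.79999862e+02 -5.54831351e-04 -1.11302550e+02] [ 59.3  13.1 -24.    0.  -52.8 -80.6]
```

View pics/w1.png

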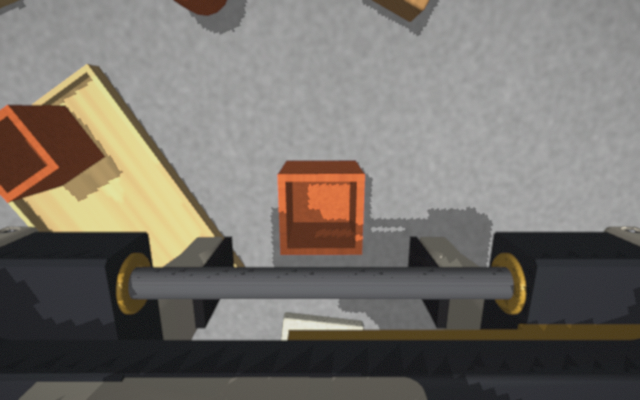

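The wrist view shows the large planter square to the fingers and centred between them (rim columns 278–365, mid-line 321). Next: descend, grip and lift.

Emit:
play_rows(increments=[0,0,-4,0,0,0,0,0,0,-8,0,0,0,0,0,0,-10,0,0,0,0,0,0,-10.7,0,0,0,0,0,0,-10.7,0,0,0,0,0,0,-10.7,0,0,0,1,0,0,-10.7,0,0,0,1,0,0,-10.7,0,0,0,1,0,0,-10.7,0,0,0,1,0,0,-10.7,0,0,0,1,0,0,-10.7,0,0,0,1,0,0,-10.7,0,0,0,1], force=20)

```text
time: 3.25
tcp_pos: [0.4233, 0.3379, 0.02]
orientation: [-180.0, 0.0, -111.3]
wrist_force: [-2.0, -1.2, 6.9]
finger_gap: 0.664
gripper_force: 20.0
```

Emit:
play_rows(increments=[0,0,1,0,0,0,1,0,0,4,0,0,0,1,0,0,9,0,0,0,1,2,0.2,10,0,0,6,1,5,0.5,10,0,0,12,1,9,0.9,10,0,0,20,1,13,1.3,10,0,0,27,1,15.5,1.6,10,0,0,31.4,1,16,1.6,9,0,0,31.4,1,16,1.6,5,0,0,31.4,1,16,1.6,2.5,0,0,31.4,1,16,1.6,2,0,0,31.4,1])

```text
time: 4.75
tcp_pos: [0.5814, 0.3524, 0.0372]
orientation: [179.8, -0.1, -80.0]
wrist_force: [-0.2, -0.3, -2.4]
finger_gap: 0.663
gripper_force: 20.0
```

```bash
python3 - <<'E'
from h import *
im=get_image("scene"); cv2.imwrite("pics/s1.png",cv2.resize(im["color"][100:260,300:540,::-1],None,fx=3,fy=3))
s=state();print(s["tcp_pos"],s["wrist_force"],s["finger_gap"])
E
```

```text
[0.58205055 0.35294971 0.03804298] [ 0.17651129  0.18903782 -1.98305145] 0.6591452772276788
```

View pics/s1.png

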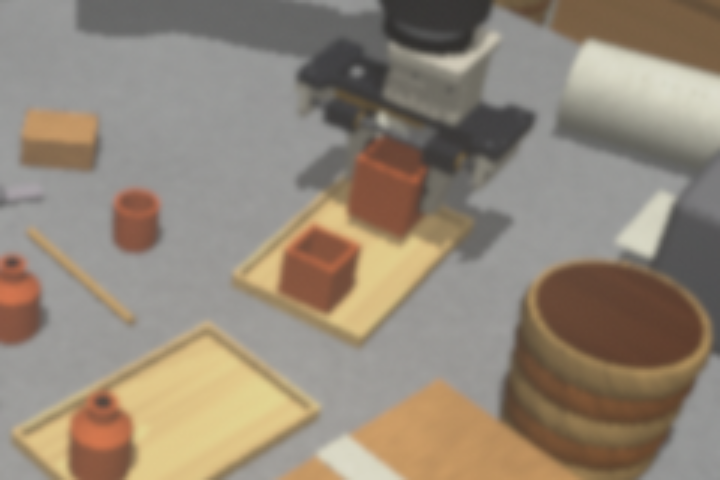

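The large planter hangs upright just above the free part of its tray. I'll lower it the last 16 mm slowly.

Emit:
play_rows(increments=[0,0,-0.5,0,0,0,1,0,0,-0.9,0,0,0,1,0,0,-1.2,0,0,0,1,0,0,-1.4,0,0,0,1,0,0,-1.5,0,0,0,1,0,0,-1.6,0,0,0,1,0,0,-1.6,0,0,0,1,0,0,-1.6,0,0,0,1])

```text
time: 5.8
tcp_pos: [0.5833, 0.3537, 0.0241]
orientation: [-180.0, 0.0, -79.9]
wrist_force: [-2.1, -1.9, 3.5]
finger_gap: 0.664
gripper_force: 20.0
```

Emit:
play_rows(increments=[0,0,0,0,0,0,0.25,0,0,0,0,0,0,0.1,0,0,0,0,0,0,0,0,0,1,0,0,0,0,0,0,5,0,0,0,0,0,0,9,0,0,0,0,-3,-4.5,10,0,0,-4,0,-7,-10,10,0,0,-8,0,-11,-15.5,10,0,0,-10.1,0,-13.6,-19.3,10,0,0,-10.1,0,-13.6,-19.3,10,0,0,-10.1,0,-13.6,-19.3,10,0,0,-10.1,0])

```text
time: 7.3
tcp_pos: [0.448, 0.1612, 0.1248]
orientation: [-179.9, 0.1, -90.0]
wrist_force: [1.1, 0.6, 0.3]
finger_gap: 1.002
gripper_force: 0.0
```

```bash
cat > chk.py <<'E'
from h import *
import sys
# rims/standing check by the top view: hull of bright clay about expected point
def rim(im,X,Y,z,half=26,big=4):
    u,v=proj(im,[X,Y,z])[0]; x0,y0=int((u-half)*big),int((v-half)*big)
    S=cv2.cvtColor(cv2.resize(im["color"],None,fx=big,fy=big,interpolation=cv2.INTER_CUBIC),cv2.COLOR_RGB2HSV)[y0:y0+2*half*big,x0:x0+2*half*big]
    m=(((S[...,0]<14)|(S[...,0]>172))&(S[...,1]>110)&(S[...,2]>95)).astype(np.uint8)*255
    bs=blobs(m,60)
    if not bs: return None
    hull=cv2.convexHull(np.vstack(bs))[:,0]+[x0,y0]
    P=np.float32(ray(im,(hull+.5)/big-.5,z)[:,:2]*1000); r=cv2.minAreaRect(P)
    return np.round(r[0],1),np.round(r[1],1),round(r[2],1)
E
python3 - <<'E'
from chk import *
im=get_image("top"); print("PL",rim(im,.583,.354,.066,18)); print("potS",rim(im,.4465,.1605,.044))
im=get_image("wrist"); cv2.imwrite("pics/w2.png",im["color"][:,:,::-1])
E
```

```text
PL None
potS (array([446.6, 146.7]), array([16.7, 37.7]), 89.5)
```

View pics/w2.png

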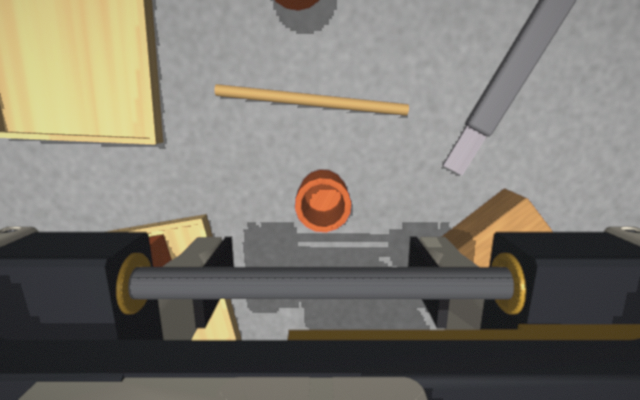

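The small pot is centred between the fingers (rim columns 295–350). Next: descend and grip.

Emit:
play_rows(increments=[0,0,-4,0,0,0,0,0,0,-8,0,0,0,0,0,0,-10,0,0,0,0,0,0,-11,0,0,0,0,0,0,-11,0,0,0,0,0,0,-11,0,0,0,1,0,0,-11,0,0,0,1,0,0,-11,0,0,0,1,0,0,-11,0,0,0,1,0,0,-11,0,0,0,1,0,0,-11,0,0,0,1,0,0,-11,0,0,0,1], force=15)

```text
time: 8.9
tcp_pos: [0.4472, 0.1607, 0.0137]
orientation: [-180.0, -0.0, -90.0]
wrist_force: [-1.2, -0.3, 3.4]
finger_gap: 0.474
gripper_force: 15.0
```

Emit:
play_rows(increments=[0,0,1,0,0,0,1,0,0,5,0,0,0,1,0,0,10,0,0,0,1,0.7,-2,12,0,0,0,1,2,-7,12,0,0,0,1,4,-12.5,12,0,0,0,1,6,-18,12,0,0,0,1,7.5,-24,12,0,0,0,1,9.5,-30,12,0,0,0,1,11.5,-36,12,0,0,0,1,13.5,-42,12,0,0,0,1,14.5,-46,12,0,0,0,1])

```text
time: 10.4
tcp_pos: [0.5924, -0.302, 0.1336]
orientation: [180.0, -0.0, -90.1]
wrist_force: [0.8, 1.4, -0.7]
finger_gap: 0.474
gripper_force: 15.0
```

Emit:
play_rows(increments=[0,0,0,0,0,0,1,0,0,-3,0,0,0,1,0,0,-6.5,0,0,0,1,0,0,-9.5,0,0,0,1,0,0,-10.5,0,0,0,1,0,0,-10.9,0,0,0,1,0,0,-11.2,0,0,0,1,0,0,-11.4,0,0,0,1,0,0,-11.5,0,0,0,1,0,0,-11.6,0,0,0,1,0,0,-11.6,0,0,0,1,0,0,-11.6,0,0,0,1])

```text
time: 11.9
tcp_pos: [0.5924, -0.2994, 0.0178]
orientation: [-180.0, -0.0, -90.0]
wrist_force: [-0.7, -1.5, -0.3]
finger_gap: 0.475
gripper_force: 15.0
```

Emit:
play_rows(increments=[0,0,-0.05,0,0,0,1,0,0,-0.1,0,0,0,1,0,0,-0.1,0,0,0,1])

```text
time: 12.28
tcp_pos: [0.5924, -0.2994, 0.0177]
orientation: [-180.0, -0.0, -90.0]
wrist_force: [-2.8, 1.5, 7.6]
finger_gap: 0.475
gripper_force: 15.0
```

On the floor. Release, then go above the large pot.

Emit:
play_rows(increments=[0,0,0,0,0,0,0.4,0,0,0,0,0,0,0.2,0,0,0,0,0,0,0,0,0,1,0,0,0,0,0,0,5,0,0,0,0,0,0,9,0,0,0,0,-3,-0.3,10.7,0,0,0,0,-8,-0.7,10.7,0,0,0,0,-13,-1.1,10.7,0,0,0,0,-17.7,-1.5,10.7,0,0,0,0,-17.7,-1.5,10.7,0,0,0,0,-17.7,-1.5,10.7,0,0,0,0])

```text
time: 13.78
tcp_pos: [0.4159, -0.3147, 0.1246]
orientation: [-179.9, -0.0, -90.0]
wrist_force: [0.2, -0.2, 0.1]
finger_gap: 0.999
gripper_force: 0.0
```

```bash
python3 - <<'E'
from chk import *
im=get_image("top"); cv2.imwrite("pics/t3.png",im["color"][:,:,::-1]); print("PL",rim(im,.583,.354,.066,16)); print("potS",rim(im,.592,-.299,.048,12))
E
```

```text
PL (array([582.5, 351.6]), array([60. , 64.6]), 9.3)
potS None
```

View pics/t3.png

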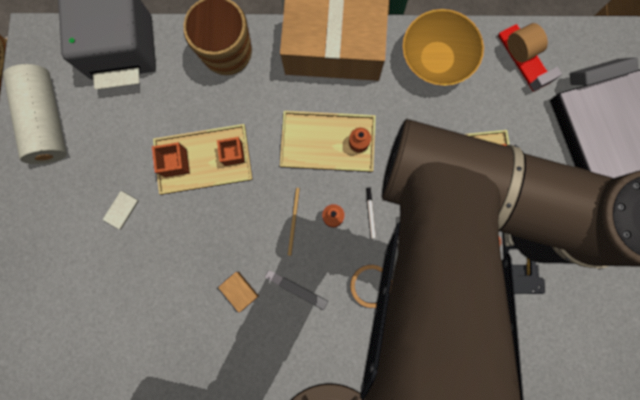

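The large planter stands in its tray at about (168,158) beside the sample. The arm hides the pot tray. Next: grip the large pot.

Emit:
play_rows(increments=[0,0,-4,0,0,0,0,0,0,-8,0,0,0,0,0,0,-9.7,0,0,0,0,0,0,-10.4,0,0,0,0,0,0,-10.4,0,0,0,0,0,0,-10.4,0,0,0,1,0,0,-10.4,0,0,0,1,0,0,-10.4,0,0,0,1,0,0,-10.4,0,0,0,1,0,0,-10.4,0,0,0,1,0,0,-10.4,0,0,0,1,0,0,-10.4,0,0,0,1], force=20)

```text
time: 15.32
tcp_pos: [0.4153, -0.3144, 0.0201]
orientation: [-180.0, -0.0, -90.0]
wrist_force: [-1.4, 0.9, 6.1]
finger_gap: 0.709
gripper_force: 20.0
```

Emit:
play_rows(increments=[0,0,1,0,0,0,1,0,0,5,0,0,0,1,0,0,10,0,0,0,1,0,2.5,10,0,0,0,1,2,8.3,10,0,0,0,1,6,8.3,10,0,0,0,1,11,8.3,10,0,0,0,1,15,8.3,10,0,0,0,1,17,8.3,10,0,0,0,1,17,8.3,10,0,0,0,1,17,8.3,7,0,0,0,1,17,8.3,4,0,0,0,1])

```text
time: 16.82
tcp_pos: [0.5845, -0.2313, 0.0595]
orientation: [-180.0, 0.0, -90.1]
wrist_force: [-0.6, 1.1, -0.8]
finger_gap: 0.707
gripper_force: 20.0
```

Emit:
play_rows(increments=[0,0,-1.5,0,0,0,1,0,0,-2.5,0,0,0,1,0,0,-2.9,0,0,0,1,0,0,-3.2,0,0,0,1,0,0,-3.4,0,0,0,1,0,0,-3.5,0,0,0,1,0,0,-3.6,0,0,0,1,0,0,-3.65,0,0,0,1,0,0,-3.7,0,0,0,1,0,0,-3.7,0,0,0,1])

```text
time: 18.08
tcp_pos: [0.5854, -0.2314, 0.0241]
orientation: [-180.0, -0.0, -90.0]
wrist_force: [-3.3, 2.8, 10.9]
finger_gap: 0.714
gripper_force: 20.0
```

Emit:
play_rows(increments=[0,0,0,0,0,0,0.2,0,0,0,0,0,0,0.1,0,0,0,0,0,0,0,0,0,1,0,0,0,0,0,0,5,0,0,0,0,0,0,9,0,0,0,0,-3,1,10.1,0,0,1,0,-7,3,10.1,0,0,1,0,-11,5,10.1,0,0,1,0,-13.1,5.8,10.1,0,0,1,0,-13.1,5.8,10.1,0,0,1,0,-13.1,5.8,10.1,0,0,1,0])

```text
time: 19.58
tcp_pos: [0.4552, -0.1734, 0.1243]
orientation: [-179.9, -0.0, -89.0]
wrist_force: [-0.6, 0.8, -0.3]
finger_gap: 1.003
gripper_force: 0.0
```

```bash
python3 - <<'E'
from h import *
im=get_image("wrist"); cv2.imwrite("pics/w4.png",im["color"][:,:,::-1])
E
```

```text
(no output)
```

View pics/w4.png

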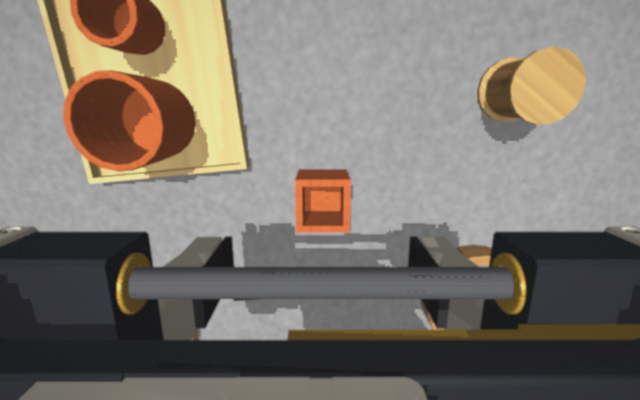

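Both pots stand in their tray, upper left, and the small planter is aligned and centred (columns 295–350). Next: descend and grip.

Emit:
play_rows(increments=[0,0,-4,0,0,0,0,0,0,-8,0,0,0,0,0,0,-10,0,0,0,0,0,0,-11,0,0,0,0,0,0,-11,0,0,0,0,0,0,-11,0,0,0,1,0,0,-11,0,0,0,1,0,0,-11,0,0,0,1,0,0,-11,0,0,0,1,0,0,-11,0,0,0,1,0,0,-11,0,0,0,1,0,0,-11,0,0,0,1], force=15)

```text
time: 21.12
tcp_pos: [0.4542, -0.1733, 0.0137]
orientation: [-180.0, -0.0, -89.0]
wrist_force: [-0.6, 0.2, 1.5]
finger_gap: 0.456
gripper_force: 15.0
```

Emit:
play_rows(increments=[0,0,1,0,0,0,1,0,0,5,0,0,0,1,0,0,10,0,0,0,1,0.7,2,12,0,0,0,1,2,7,12,0,0,2,1,4,12.5,12,0,0,4,1,6,18,12,0,0,6,1,7.5,24,12,0,0,8,1,9.5,30,12,0,0,9,1,11.5,36,12,0,0,9,1,13,42,12,0,0,9,1,14,45.9,12,0,0,9,1])

```text
time: 22.62
tcp_pos: [0.5944, 0.2884, 0.1338]
orientation: [-180.0, 0.0, -80.0]
wrist_force: [0.6, -0.7, -1.4]
finger_gap: 0.454
gripper_force: 15.0
```

Emit:
play_rows(increments=[0,0,0,0,0,0,1,0,0,0,0,0,0,1,0,0,-3,0,0,0,1,0,0,-6.5,0,0,0,1,0,0,-9.5,0,0,0,1,0,0,-10.5,0,0,0,1,0,0,-11,0,0,0,1,0,0,-11.3,0,0,0,1,0,0,-11.5,0,0,0,1,0,0,-11.6,0,0,0,1,0,0,-11.65,0,0,0,1,0,0,-11.7,0,0,0,1])

```text
time: 24.12
tcp_pos: [0.5944, 0.2859, 0.0177]
orientation: [-180.0, 0.0, -80.0]
wrist_force: [-3.8, -0.2, 9.9]
finger_gap: 0.448
gripper_force: 15.0
```

Emit:
play_rows(increments=[0,0,0,0,0,0,0.4,0,0,0,0,0,0,0.2,0,0,0,0,0,0,0,0,0,1,0,0,0,0,0,0,5,0,0,0,0,0,0,10,0,0,0,0,-2,-5,11.5,0,0,-4,0,-5,-11,11.5,0,0,-8,0,-8,-17,11.5,0,0,-10,0,-11,-23,11.5,0,0,-10,0,-12.8,-28.7,11.5,0,0,-10,0,-12.8,-28.7,11.5,0,0,-10,0])

```text
time: 25.62
tcp_pos: [0.4645, -0.0039, 0.1325]
orientation: [-180.0, 0.0, -90.2]
wrist_force: [1.0, 0.3, -0.2]
finger_gap: 0.996
gripper_force: 0.0
```

```bash
python3 - <<'E'
from chk import *
im=get_image("wrist"); cv2.imwrite("pics/w5.png",im["color"][:,:,::-1])
im=get_image("top")
print(rim(im,.583,.354,.066,16),rim(im,.594,.286,.048,13)); s=state(); print(s["tcp_pos"])
E
```

```text
(array([582.5, 351.6]), array([60. , 64.6]), 9.3) (array([593.1, 283.2]), array([42.1, 44.9]), 10.6)
[ 0.46621853 -0.00222306  0.13246898]
```

View pics/w5.png

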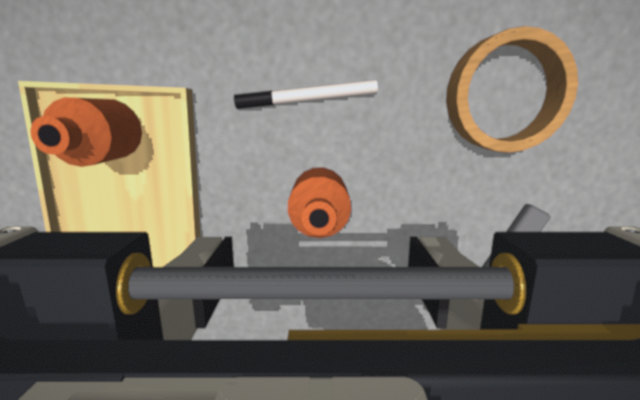

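The small planter is standing square at (593,283), and the vase is centred under the gripper (columns 288–351). Next: descend and grip.

Emit:
play_rows(increments=[0,0,-4,0,0,0,0,0,0,-8,0,0,0,0,0,0,-11,0,0,0,0,0,0,-11.8,0,0,0,0,0,0,-11.8,0,0,0,0,0,0,-11.8,0,0,0,1,0,0,-11.8,0,0,0,1,0,0,-11.8,0,0,0,1,0,0,-11.8,0,0,0,1,0,0,-11.8,0,0,0,1,0,0,-11.8,0,0,0,1,0,0,-11.8,0,0,0,1], force=20)

```text
time: 27.22
tcp_pos: [0.4663, -0.0013, 0.0138]
orientation: [-180.0, -0.0, -90.0]
wrist_force: [-1.5, -0.5, 5.0]
finger_gap: 0.544
gripper_force: 20.0
```

Emit:
play_rows(increments=[0,0,1,0,0,0,1,0,0,5,0,0,0,1,0,0,9,0,0,0,1,2,0.5,10,0,0,0,1,6,1.5,10,0,0,0,1,11,2.7,10,0,0,0,1,15,3.7,10,0,0,0,1,17.3,4.1,10,0,0,0,1,17.3,4.1,10,0,0,0,1,17.3,4.1,8,0,0,0,1,17.3,4.1,5,0,0,0,1,17.3,4.1,3,0,0,0,1])

```text
time: 28.72
tcp_pos: [0.6376, 0.0393, 0.0426]
orientation: [179.9, -0.0, -90.1]
wrist_force: [0.4, 0.3, -0.9]
finger_gap: 0.545
gripper_force: 20.0
```

Emit:
play_rows(increments=[0,0,-1,0,0,0,1,0,0,-1.6,0,0,0,1,0,0,-2,0,0,0,1,0,0,-2.3,0,0,0,1,0,0,-2.5,0,0,0,1,0,0,-2.6,0,0,0,1,0,0,-2.65,0,0,0,1,0,0,-2.7,0,0,0,1,0,0,-2.7,0,0,0,1])

```text
time: 29.85
tcp_pos: [0.6393, 0.0397, 0.0178]
orientation: [-180.0, -0.0, -90.0]
wrist_force: [-3.1, 0.6, 7.0]
finger_gap: 0.545
gripper_force: 20.0
```

Contact with the floor. Release, then retreat up and back.

Emit:
play_rows(increments=[0,0,0,0,0,0,0.35,0,0,0,0,0,0,0.15,0,0,0,0,0,0,0,0,0,1,0,0,0,0,0,0,6,0,0,0,0,0,0,12,0,0,0,0,-4,0,18,0,0,0,0,-10,0,20,0,0,0,0,-16,0,20,0,0,0,0,-20,0,20,0,0,0,0,-20,0,20,0,0,0,0,-20,0,20,0,0,0,0])

```text
time: 31.35
tcp_pos: [0.4397, 0.04, 0.2176]
orientation: [-179.9, 0.1, -90.0]
wrist_force: [0.1, 0.6, -0.1]
finger_gap: 0.998
gripper_force: 0.0
```

```bash
python3 - <<'E'
from h import *
a=get_image("scene")["color"][110:360,150:470]; b=get_image("top")["color"][95:260,100:560]
cv2.imwrite("pics/end.png",np.vstack([cv2.resize(a,(384,300)),cv2.resize(b,(384,138))])[:,:,::-1])
cv2.imwrite("pics/end.png",cv2.resize(cv2.imread("pics/end.png"),(520,594)))
E
```

```text
(no output)
```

View pics/end.png

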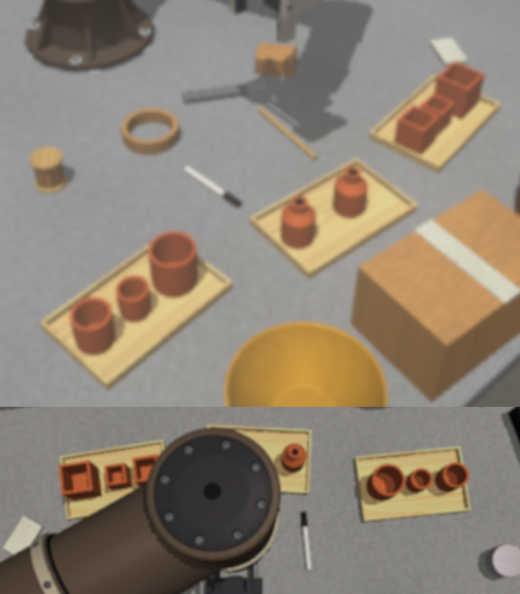

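The final view shows all five pieces upright in the right trays: pots at lower left, vase in the centre, planters at upper right. The gripper is clear of everything.

```bash
python3 -c "
from bench import *
print(finish_job())"
```

```text
the job is handed in; nothing more can be done
None
```

All five pieces are standing upright in the trays matching their shape, and the job was handed in at about 31 s of the 120 s limit; no verdict came back.

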